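Load the shaker tray with the round bottles

ROBOT

A 6-joint arm with a two-finger parallel gripper is mounted at the origin on the work surface. World frame = base frame: x ahead of the robot, y to its left, z up, the work surface at z = 0. Lengths are in m, angles in rad, forces in N, time in s.
With the tool pointing down it reaches from about 0.275 to 0.725 m from the base axis. Payload 5.6 kg.
Tool frame: the origin (TCP) lies between the finger pads; the fingertips stand tips_ahead ahead of it and the grasp point (between the pads) lies 8 mm behind it (tips_ahead is the distance from the TCP to the fingertips, in m); z points along the fingers, y is the line along which they close (so a half turn about z gives the same grasp; the last joint's range is limited). The gripper opens to 85 mm and grips with 20 to 120 N. Pads are 22 mm wide; open, the fingers measure 114 mm over their backs; the gripper's body (76 mm by 85 mm) begins 54 mm behind the grasp point. The pads swing forward as they close: fully open they stand 13 mm farther back than shut.
Start: joints at [-0.991, 0.255, 0.108, 0, -1.424, -0.285], TCP at [0.16, -0.526, 0.242] pointing down, gripper open.
Joint ranges: [-2.95, 2.95], [-1.21, 1.97], [-1.09, 1.5], [-2.87, 1.71], [-2.94, -0.07], [-3.05, 3.05]. Speed limits (rad/s): [2.57, 2.57, 3.14, 3.14, 3.14, 3.14].

INTERFACE

Orientations are given as a rotation vector (axis times angle).
In Python, from station import state, capture, calibration, close_job, find_in, tips_ahead gives the robot as it stands.
- The arm moves only by the tool jog_arm, never from a script. Its argument "increments" is one flat list of numbers, 5 for each row, row after row: the closure in counts, from 0 (fully open) to 255 (shut), then the shift along the tool's x, y, z in m, then the turn about the tool's z in degrees. In form: [jaw, dx, dy, dz, turn, jaw, dx, dy, dz, turn, ...]. A call has 1 to 20 rows; each row is the pose to reach, as a shift and turn from the pose commanded when the call began, along the tool's axes at that moment; what a row does not reach only later rows make up. A row lasts 1/12 s, in which the tool goes at most 41.7 mm and 7.16 degrees, less where a joint would pass 70% of its speed; a pose out of reach is approached as far as the arm can. A call with a gripper value outside its range is refused whole. The fingers move at their own pace and stop on an object; "grip_force" is the grip in N (left out, the last holds). Time passes only in rows, so rows that repeat a pose let the fingers close. It gives the time, the measured TCP pose, the force, the opening and the grip force at its end, in the units of the state.
- state(): the state, without advancing time (a new reading comes with each control period).
- capture(name): name is "scene" or "side" or "wrist"; returns the picture (384x512x3 uint8, red, green, blue); there is no depth.
- calibration(name): a dict with "fovy" (degrees; the focal length in pixels is half the picture's height over the tangent of half this angle, whatever the lens; pixels are square), "cx", "cy" (the principal point, pixels), "R" (3x3) and "t" (3): a world point X has camera coordinates R X + t. Camera axes: x right, y down, z forward; pixel columns grow to the right and rows downward; lengths in m; the calibration is good to about 2 mm. A picture is of the moment at which its call begins: read the wrist's pose just before it. calibration takes no time and is no camera call; for the wrist camera it gives the pose at the moment of the call.
- close_job(): hands the job in; it is judged then, once.
Trained networks look in the newest picture that a camera, given by its name, has taken for a name from the list of things; names that differ only in an ending like _2 or _b are one class to them, and where a whole thing is asked for, a point or a joint stands for the part that bears it (a point fixed in the world has none). Each returns a list of dicts, best first, with "confidence" (0 to 1); they miss things now and then, are a little off and sometimes report something else, mostly with a low value. They report only what shows in the picture. A call takes as long as a camera call. They do not tell look-alikes from the thing itself.
- find_in(name, camera): "location" ([x, y, z] in m, in world coordinates, good to about 4 mm: the middle of the surface that is visible of it).
The state is a dict: "t": time; "qpos": joint angles; "joint_vel": joint speeds; "joint_torque": joint torques, N m; "tcp_pos": TCP position; "ee_rot": TCP orientation; "force": force on the tool from outside, world axes, zero at the start; "moment": the same for the moment, N m; "grip_width": finger opening in m; "grasp_force": force on a finger pad.
Only numpy, scipy, OpenCV 4.12 (cv2) and the standard library are available. Lean on these libraries where they do the work, as an engineer would, in place of code of your own. Each camera call takes 0.05 s, during which the arm holds its last target. There are 200 camera calls.

TASK

Load the shaker tray for its next run: take the three round bottles from the mat one at a time, the largest first, then the medium, then the small, and push each upright into the spring clamp of its own size until it stands fully down on the clamp's base with the jaws gripping it, and only then let go. Leave the square bottle and the conical flask standing where they are.

Things in the scene. Friction and masses are not known exactly. Their poses are not given: they have to be found in the camera images.
- bottle_large: The large round bottle: opaque white plastic, round body 64 mm across, 125 mm tall in all, with a round blue screw cap 42 mm across and 24 mm high at the top (below it a narrower neck 9 mm high, then a sloping shoulder; full width up to 79 mm). About 300 g, loose, standing on the mat. Origin: centre of its underside, z up.
- bottle_medium: The medium round bottle: opaque white plastic, round body 52 mm across, 107 mm tall in all, with a round blue screw cap 36 mm across and 24 mm high at the top (below it a narrower neck 9 mm high, then a sloping shoulder; full width up to 61 mm). About 200 g, loose, standing on the mat. Origin: centre of its underside, z up.
- bottle_small: The small round bottle: opaque white plastic, round body 40 mm across, 90 mm tall in all, with a round blue screw cap 28 mm across and 24 mm high at the top (below it a narrower neck 9 mm high, then a sloping shoulder; full width up to 44 mm). About 120 g, loose, standing on the mat. Origin: centre of its underside, z up.
- clamp_large: Spring clamp for the large round bottle, fixed on the tray: dark steel base disc 92 mm across, 6 mm thick (the bottle stands on it), and four upright bright sprung wire jaws (6 mm wire) on its +x, +y, -x, -y sides, 61 mm apart inside at the narrowest (25 mm above the disc's underside), flaring to a 88 mm mouth at their tops (42 mm above it). Origin: centre of the disc's underside, z up.
- clamp_medium: Spring clamp for the medium round bottle, fixed on the tray: dark steel base disc 80 mm across, 6 mm thick (the bottle stands on it), and four upright bright sprung wire jaws (6 mm wire) on its +x, +y, -x, -y sides, 49 mm apart inside at the narrowest (25 mm above the disc's underside), flaring to a 76 mm mouth at their tops (42 mm above it). Origin: centre of the disc's underside, z up.
- clamp_small: Spring clamp for the small round bottle, fixed on the tray: dark steel base disc 68 mm across, 6 mm thick (the bottle stands on it), and four upright bright sprung wire jaws (6 mm wire) on its +x, +y, -x, -y sides, 37 mm apart inside at the narrowest (25 mm above the disc's underside), flaring to a 64 mm mouth at their tops (42 mm above it). Origin: centre of the disc's underside, z up.
- square_bottle: A square white plastic bottle (a bystander, to be left): body 52 x 52 mm, 66 mm high, 100 mm tall with its round blue cap 36 mm across. Loose on the mat. Origin: centre of its underside, z up.
- flask: A conical amber glass flask with a black rubber stopper (a bystander, to be left): 74 mm across at the foot, about 30 mm at the neck, 111 mm tall. Loose on the mat. Origin: centre of its underside, z up.
- shaker_tray: The bare aluminium shaker tray, a plate 240 (its x) x 300 (its y) x 10 mm, fixed on the bench on one side of the robot; it carries the three clamps, whose jaws swing outward on weak springs: a bottle pushed straight down spreads them (about 5 to 15 N; its weight may not do), and they press on its side. Origin: centre of its underside.
- mat: The blue bench mat, 240 (its x) x 300 (its y) x 4 mm, fixed on the bench on the other side; the bottles and the flask stand on it. Origin: centre of its underside.
Mind the look-alikes: they are no part of the job. What is shaped like the bottle_small but black or red is not meant. What is shaped like the bottle_medium but pink is not meant.

How it is judged:
By the outcome, as a careful person would: the job done as asked, in the order asked, and still so for the second after the job is handed in, with the robot touching nothing.
It also fails if it takes over 96 s, if anything falls off the work surface, if the arm or the gripper's body presses on something with over 40 N, if the wrist force passes 120 N, or if a joint passes its speed limit or range.

## Working session

There is one attempt and no reset: what is moved stays moved. The work goes in short steps, Python scripts to look and compute and a tool call to move; the robot and the scene stay as the last step left them, time stands still between calls to the robot, and variables do not carry over. Pictures are saved under pics/ and viewed, at most 14 in all, crops included, and the job is handed in when it is done.

Besides the shell and the picture viewer there is one more tool, called after ">>>" as name(argument=value, ...) on one line, values as JSON. jog_arm: Moves the arm, as the interface text tells. Its arguments: {"type":"object","properties":{"increments":{"type":"array","items":{"type":"number"}},"grip_force":{"type":"number"}},"required":["increments"]}

```bash
mkdir -p pics; ls; python3 - <<'E'
from station import *
import cv2,numpy as np
s=state(); print({k:np.round(v,3).tolist() for k,v in s.items()}); print(tips_ahead)
for c in ("scene","side"):
    im=capture(c); cv2.imwrite(f"pics/{c}0.png",im[:,:,::-1])
    k=calibration(c); print(c,k)
    for n in ("bottle_large","bottle_medium","bottle_small","clamp_large","clamp_medium","clamp_small","square_bottle","flask","shaker_tray","mat"):
        for d in find_in(n,c)[:4]:
            p=np.array(d["location"]); q=k["R"]@p+k["t"]; f=192/np.tan(np.radians(k["fovy"]/2))
            print(n,p.round(3),round(d["confidence"],2),(f*q[:2]/q[2]+[k["cx"],k["cy"]]).round())
print(state()["t"])
E
```

```text
pics
{'t': 0.0, 'qpos': [-0.991, 0.256, 0.107, -0.0, -1.424, -0.285], 'joint_vel': [-0.0, -0.001, 0.002, -0.001, -0.0, 0.0], 'joint_torque': [0.002, -38.662, 23.794, 5.365, -0.006, -0.0], 'tcp_pos': [0.16, -0.526, 0.241], 'ee_rot': [0.461, -3.107, -0.003], 'force': [-0.132, -0.346, 0.244], 'moment': [-0.038, -0.007, 0.007], 'grasp_force': 0.0, 'grip_width': 0.086}
0.011
scene {'fovy': 47.98841098704472, 'cx': 257.55138417077717, 'cy': 185.64873738708042, 'R': array([[-0.14380908,  0.98960477,  0.00115798],
       [ 0.68673819,  0.10063898, -0.71990448],
       [-0.71253745, -0.10273358, -0.69407219]]), 't': array([ 0.11863335, -0.36307701,  1.6695301 ])}
bottle_large [ 0.569 -0.176  0.081] 0.66 [209. 169.]
bottle_medium [ 0.619 -0.084  0.067] 0.97 [238. 188.]
bottle_medium [0.752 0.011 0.061] 0.93 [266. 229.]
bottle_small [ 0.687 -0.397  0.052] 0.88 [122. 197.]
bottle_small [ 0.636 -0.283  0.053] 0.76 [167. 188.]
clamp_large [0.499 0.096 0.013] 0.86 [305. 179.]
clamp_medium [0.604 0.198 0.013] 0.64 [339. 208.]
clamp_small [0.51  0.294 0.016] 0.59 [372. 187.]
square_bottle [ 0.525 -0.
[... 460 characters left out ...]
tle_large [ 0.552 -0.209  0.089] 0.76 [262. 223.]
bottle_medium [ 0.605 -0.101  0.072] 0.63 [272. 192.]
bottle_medium [ 0.73  -0.004  0.063] 0.62 [309. 163.]
bottle_small [ 0.667 -0.411  0.053] 0.94 [352. 302.]
bottle_small [ 0.737 -0.337  0.052] 0.73 [369. 263.]
bottle_small [ 0.617 -0.303  0.05 ] 0.68 [306. 263.]
clamp_large [0.493 0.094 0.019] 0.91 [213. 169.]
clamp_medium [0.6   0.194 0.017] 0.73 [243. 143.]
clamp_medium [0.555 0.168 0.012] 0.4 [230. 152.]
clamp_small [0.505 0.29  0.017] 0.81 [206. 131.]
flask [ 0.487 -0.109  0.048] 0.69 [224. 212.]
shaker_tray [0.556 0.168 0.014] 0.97 [230. 152.]
mat [ 0.56  -0.231  0.004] 0.64 [269. 257.]
mat [ 0.604 -0.098  0.075] 0.57 [272. 191.]
1.1
```

```bash
python3 - <<'E'
import cv2,numpy as np
a=cv2.imread("pics/scene0.png")[130:260,90:400]; b=cv2.imread("pics/side0.png")[110:340,170:410]
a=cv2.resize(a,None,fx=2.5,fy=2.5,interpolation=3); b=cv2.resize(b,None,fx=2.5,fy=2.5,interpolation=3)
cv2.imwrite("pics/a.png",a);cv2.imwrite("pics/b.png",b)
E
```

```text
(no output)
```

View pics/a.png

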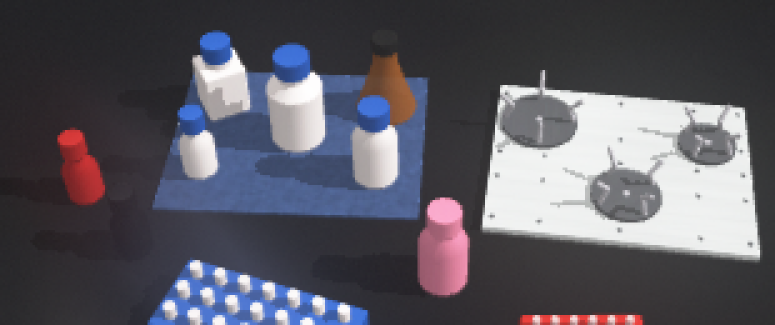

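View pics/b.png

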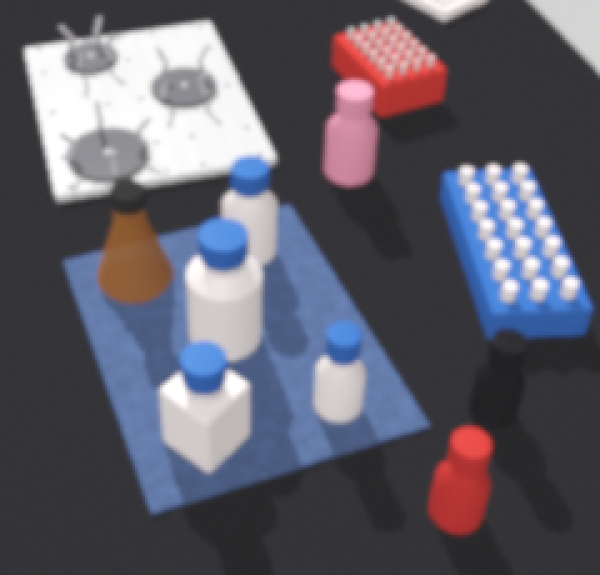

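The white, blue-capped round bottles are the targets: large at scene (209,169), medium (238,188) and small (167,188). The red (122,197), black (about 140,215) and pink (266,229) ones are look-alikes, as their colours show in the enlarged crops. Next I measure the caps by fitting their outlines.

```bash
cat > h.py <<'E'
from station import *
import cv2,numpy as np
from scipy.optimize import least_squares
CAP={"large":(.129,.021),"medium":(.111,.018),"small":(.094,.014)}   # top z, radius
DISC={"large":.046,"medium":.040,"small":.034}
def proj(k,P):
    q=np.atleast_2d(P)@k["R"].T+k["t"]; f=192/np.tan(np.radians(k["fovy"]/2))
    return f*q[:,:2]/q[:,2:]+[k["cx"],k["cy"]]
def ring(xy,r,z):
    a=np.linspace(0,2*np.pi,60,endpoint=False)
    return np.c_[xy[0]+r*np.cos(a),xy[1]+r*np.sin(a),0*a+z]
def hull_c(k,xy,r,zs):
    p=cv2.convexHull(proj(k,np.vstack([ring(xy,r,z) for z in zs])).astype(np.float32))
    m=cv2.moments(p); return np.array([m["m10"],m["m01"]])/m["m00"],m["m00"]
def fit(k,mask,xy0,r,zs,win=12):
    """xy of a vertical cylinder whose mask blob lies near the guess"""
    n,lab,st,ce=cv2.connectedComponentsWithStats(mask.astype(np.uint8))
    c0,A=hull_c(k,xy0,r,zs)
    ok=[i for i in range(1,n) if st[i,4]>.3*A]
    if not ok: return None
    i=min(ok,key=lambda i:np.hypot(*(ce[i]-c0)))
    s=least_squares(lambda v:hull_c(k,v,r,zs)[0]-ce[i],xy0)
    return s.x.round(4),"area ratio",round(st[i,4]/A,2),"px",ce[i].round(1)
def blue(im):
    h=cv2.cvtColor(im,cv2.COLOR_RGB2HSV); return (h[...,0]>100)&(h[...,0]<125)&(h[...,1]>175)&(h[...,2]>90)
E
python3 - <<'E'
from h import *
G={"large":(.55,-.18),"medium":(.605,-.09),"small":(.625,-.285)}
for c in("scene","side"):
    k=calibration(c); im=cv2.imread(f"pics/{c}0.png")[:,:,::-1].copy()
    for n in G:
        z,r=CAP[n]; print(c,n,fit(k,blue(im),G[n],r,(z,z-.024)))
E
```

```text
scene large (array([ 0.5424, -0.1862]), 'area ratio', np.float64(0.56), 'px', array([206.8, 152.6]))
scene medium (array([ 0.5934, -0.0825]), 'area ratio', np.float64(0.38), 'px', array([240. , 172.9]))
scene small (array([ 0.6171, -0.2849]), 'area ratio', np.float64(0.46), 'px', array([167.1, 176. ]))
side large None
side medium None
side small None
```

```bash
sed -i 's/^def blue.*/def blue(im):/; s/^    h=cv2.cvtColor.*/    i=im.astype(int); return (i[...,2]-i[...,0]>62)\&(i[...,2]>1.9*i[...,0])\&(i[...,2]-i[...,0]>1.2*(i[...,1]-i[...,0])+40)/' h.py
python3 - <<'E'
from h import *
G={"large":(.545,-.185),"medium":(.598,-.085),"small":(.62,-.285)}
for c in("scene","side"):
    k=calibration(c); im=cv2.imread(f"pics/{c}0.png")[:,:,::-1].copy()
    for n in G:
        z,r=CAP[n]; p=proj(k,[[*G[n],z-.012]])[0].astype(int); print(im[p[1],p[0]],fit(k,blue(im),G[n],r,(z,z-.024)),c,n)
    p=proj(k,[[.66,-.2,.004]])[0].astype(int);print("mat",im[p[1],p[0]])
E
```

```text
[ 64 114 217] (array([ 0.5507, -0.1859]), 'area ratio', np.float64(0.94), 'px', array([206.3, 154.5])) scene large
[ 67 115 217] (array([ 0.6024, -0.0838]), 'area ratio', np.float64(0.93), 'px', array([239., 175.])) scene medium
[ 67 118 219] (array([ 0.622 , -0.2856]), 'area ratio', np.float64(0.96), 'px', array([166.4, 177.1])) scene small
mat [ 80 100 146]
[ 92 151 230] (array([ 0.5487, -0.1865]), 'area ratio', np.float64(0.81), 'px', array([258. , 206.7])) side large
[ 87 146 226] (array([ 0.6014, -0.0885]), 'area ratio', np.float64(0.74), 'px', array([269.6, 180.3])) side medium
[ 84 144 225] (array([ 0.6228, -0.2859]), 'area ratio', np.float64(0.94), 'px', array([307. , 245.8])) side small
mat [ 92 135 205]
```

```bash
cat >> h.py <<'E'
def disc_mask(im,k,xy,r):
    g=im.max(axis=2); m=np.zeros(g.shape,np.uint8)
    cv2.fillPoly(m,[proj(k,ring(xy,r*1.35,.016)).astype(np.int32)],1)
    d=((g<150)&(m>0)).astype(np.uint8)
    d=cv2.morphologyEx(d,cv2.MORPH_OPEN,np.ones((3,3),np.uint8))
    n,l,st,_=cv2.connectedComponentsWithStats(d); i=1+st[1:,4].argmax()
    o=np.zeros_like(d); h=cv2.convexHull(cv2.findNonZero((l==i).astype(np.uint8))); cv2.fillPoly(o,[h],1); return o
def go(p,s=None):
    from scipy.spatial.transform import Rotation as Ro
    s=s or state(); R=Ro.from_rotvec(s["ee_rot"]); return (R.inv().apply(np.array(p)-s["tcp_pos"])).round(4)
E
python3 - <<'E'
from h import *
G={"large":(.492,.096),"medium":(.598,.196),"small":(.503,.292)}
for c in("scene","side"):
    k=calibration(c); im=cv2.imread(f"pics/{c}0.png")[:,:,::-1].copy()
    for n in G:
        p=proj(k,[[*G[n],.016]])[0].astype(int); print(im[p[1],p[0]],fit(k,disc_mask(im,k,G[n],DISC[n]),G[n],DISC[n],(.016,)),c,n)
print(go([.55,-.186,.25]), go([.53,.15,.4]), state()["t"])
E
```

```text
[157 155 159] (array([0.498, 0.096]), 'area ratio', np.float64(1.05), 'px', array([304.9, 178.3])) scene large
[115 116 120] (array([0.6057, 0.2003]), 'area ratio', np.float64(1.05), 'px', array([339.8, 207.9])) scene medium
[139 138 142] (array([0.5092, 0.2922]), 'area ratio', np.float64(1.02), 'px', array([371.6, 187.3])) scene small
[177 174 179] None side large
[173 171 176] (array([0.597 , 0.1827]), 'area ratio', np.float64(0.54), 'px', array([242.9, 146.3])) side medium
[176 175 179] (array([0.5096, 0.2757]), 'area ratio', np.float64(0.4), 'px', array([208.2, 133.9])) side small
[-0.4722  0.2122 -0.0077] [-0.5507  0.5395 -0.1577] 1.1
```

>>> jog_arm(increments=[0,-0.55,0.54,-0.14,0,0,-0.55,0.54,-0.14,0,0,-0.55,0.54,-0.14,0,0,-0.55,0.54,-0.14,0,0,-0.55,0.54,-0.14,0,0,-0.55,0.54,-0.14,0,0,-0.55,0.54,-0.14,0,0,-0.55,0.54,-0.14,0,0,-0.55,0.54,-0.14,0,0,-0.55,0.54,-0.14,0,0,-0.55,0.54,-0.14,0,0,-0.55,0.54,-0.14,0,0,-0.55,0.54,-0.14,0,0,-0.55,0.54,-0.14,0,0,-0.55,0.54,-0.14,0,0,-0.55,0.54,-0.14,0,0,-0.55,0.54,-0.14,0,0,-0.55,0.54,-0.14,0,0,-0.55,0.54,-0.14,0,0,-0.55,0.54,-0.14,0], grip_force=60)

```text
t: 2.77
tcp_pos: [0.5311, 0.1551, 0.38]
ee_rot: [0.467, -3.104, 0.0]
force: [-1.6, -0.8, -2.6]
grip_width: 0.0855
grasp_force: 0.0
```

```bash
python3 - <<'E'
from h import *
k=calibration("wrist"); im=capture("wrist"); cv2.imwrite("pics/w1.png",im[:,:,::-1])
s=state(); print(s["t"],s["tcp_pos"].round(4) if hasattr(s["tcp_pos"],'round') else s["tcp_pos"],np.abs(s["joint_vel"]).max())
G={"large":(.498,.096),"medium":(.605,.199),"small":(.509,.292)}
for n in G:
    p=proj(k,[[*G[n],.016]])[0]; print(n,p.round(), [ (np.round(d["location"],4),round(d["confidence"],2)) for d in find_in("clamp_"+n,"wrist")[:2]])
E
```

```text
2.8167 [0.5302 0.1531 0.3804] 0.05808616973924179
large [232. 127.] [(array([0.4938, 0.0945, 0.0123]), 0.82)]
medium [269. 199.] [(array([0.6028, 0.1998, 0.0127]), 0.94)]
small [333. 165.] [(array([0.5054, 0.2933, 0.0107]), 0.56), (array([0.4952, 0.0928, 0.0145]), 0.48)]
```

View pics/w1.png

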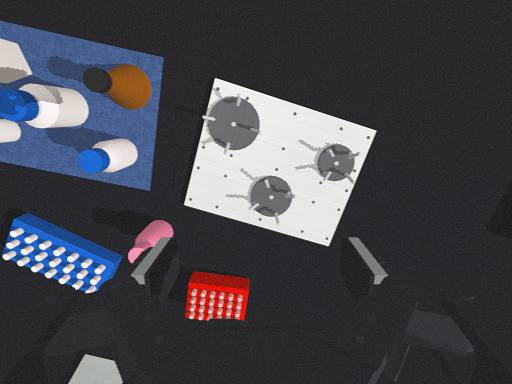

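The wrist view shows the three clamps at about (234,124) large, (271,197) medium and (337,163) small, near the predicted pixels. I fit the disc centres and work out the way to the large bottle.

```bash
python3 - <<'E'
from h import *
k=calibration("wrist"); im=cv2.imread("pics/w1.png")[:,:,::-1].copy()
G={"large":(.498,.096),"medium":(.605,.199),"small":(.509,.292)}
for n in G:
    print(fit(k,disc_mask(im,k,G[n],DISC[n]),G[n],DISC[n],(.016,)),n)
print(go([.55,-.186,.22]),tips_ahead)
E
```

```text
(array([0.4914, 0.0909]), 'area ratio', np.float64(1.01), 'px', array([233., 123.])) large
(array([0.5998, 0.1948]), 'area ratio', np.float64(1.04), 'px', array([270.6, 195.8])) medium
(array([0.5035, 0.2892]), 'area ratio', np.float64(1.05), 'px', array([335.4, 162.1])) small
[ 0.0775 -0.3274  0.1625] 0.011
```

>>> jog_arm(increments=[0,0.078,-0.327,0.162,0,0,0.078,-0.327,0.162,0,0,0.078,-0.327,0.162,0,0,0.078,-0.327,0.162,0,0,0.078,-0.327,0.162,0,0,0.078,-0.327,0.162,0,0,0.078,-0.327,0.162,0,0,0.078,-0.327,0.162,0,0,0.078,-0.327,0.162,0,0,0.078,-0.327,0.162,0,0,0.078,-0.327,0.162,0,0,0.078,-0.327,0.162,0,0,0.078,-0.327,0.162,0,0,0.078,-0.327,0.162,0,0,0.078,-0.327,0.162,0])

```text
t: 4.22
tcp_pos: [0.5498, -0.1844, 0.2212]
ee_rot: [-0.463, 3.106, -0.001]
force: [-0.4, 0.5, 0.3]
grip_width: 0.0851
grasp_force: 0.0
```

```bash
python3 - <<'E'
from h import *
k=calibration("wrist"); im=capture("wrist"); cv2.imwrite("pics/w2.png",im[:,:,::-1])
s=state(); print(s["t"],s["tcp_pos"],np.abs(s["joint_vel"]).max())
z,r=CAP["large"]; print(fit(k,blue(im),(.55,-.186),r,(z,z-.024)),proj(k,[[.55,-.186,z]]))
print(go([.55,-.186,.112]))
E
```

```text
4.2667 [ 0.54982987 -0.18450681  0.22098839] 0.007706069865069452
(array([ 0.5795, -0.2026]), 'area ratio', np.float64(4.55), 'px', array([229.8, 219.5])) [[256.54636152 198.36095208]]
[ 0.0004 -0.0014  0.109 ]
```

View pics/w2.png

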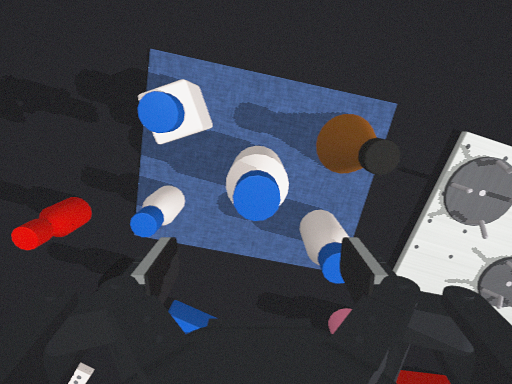

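The large cap sits at (257,196), against a predicted (256.5,198), so the position is confirmed. I descend and grip.

>>> jog_arm(increments=[0,0,-0.001,0.03,0,0,0,-0.001,0.06,0,0,0,-0.001,0.085,0,0,0,-0.001,0.1,0,0,0,-0.001,0.108,0,0,0,-0.001,0.108,0,255,0,-0.001,0.108,0,255,0,-0.001,0.108,0,255,0,-0.001,0.108,0,255,0,-0.001,0.108,0,255,0,-0.001,0.108,0,255,0,-0.001,0.108,0,255,0,-0.001,0.108,0,255,0,-0.001,0.108,0], grip_force=60)

```text
t: 5.43
tcp_pos: [0.5509, -0.1866, 0.1139]
ee_rot: [-0.461, 3.104, -0.002]
force: [-0.2, 0.1, 5.9]
grip_width: 0.041
grasp_force: 61.0
```

>>> jog_arm(increments=[255,0,0,-0.02,0,255,0,0,-0.05,0,255,0,0,-0.08,0,255,0,0,-0.11,0,255,0,0,-0.14,0,255,-0.002,0.02,-0.16,0,255,-0.005,0.05,-0.16,0,255,-0.008,0.08,-0.16,0,255,-0.011,0.11,-0.16,0,255,-0.014,0.14,-0.16,0,255,-0.017,0.17,-0.16,0,255,-0.02,0.2,-0.16,0,255,-0.023,0.23,-0.16,0,255,-0.025,0.255,-0.16,0,255,-0.026,0.275,-0.16,0,255,-0.027,0.283,-0.16,0,255,-0.027,0.285,-0.16,0,255,-0.027,0.285,-0.16,0,255,-0.027,0.285,-0.16,0,255,-0.027,0.285,-0.16,0])

```text
t: 7.1
tcp_pos: [0.493, 0.0933, 0.2721]
ee_rot: [0.459, -3.107, 0.001]
force: [0.8, -0.1, -3.4]
grip_width: 0.0398
grasp_force: 62.1
```

```bash
python3 - <<'E'
from h import *
s=state(); print(s["t"],s["tcp_pos"],s["force"])
for c in("scene","side"):
    im=capture(c); cv2.imwrite(f"pics/{c}1.png",im[:,:,::-1])
k=calibration("wrist"); im=capture("wrist"); cv2.imwrite("pics/w3.png",im[:,:,::-1])
a=cv2.imread("pics/side1.png")[60:220,150:330]; b=cv2.imread("pics/scene1.png")[100:260,250:430]
cv2.imwrite("pics/c1.png",np.hstack([cv2.resize(a,None,fx=2.2,fy=2.2,interpolation=3),cv2.resize(b,None,fx=2.2,fy=2.2,interpolation=3)]))
print(go([.494,.094,.274]))
E
```

```text
7.1 [0.49299259 0.09332104 0.2720901 ] [ 0.83768198 -0.14313015 -3.42021861]
[-0.0011  0.0002 -0.0018]
```

View pics/c1.png

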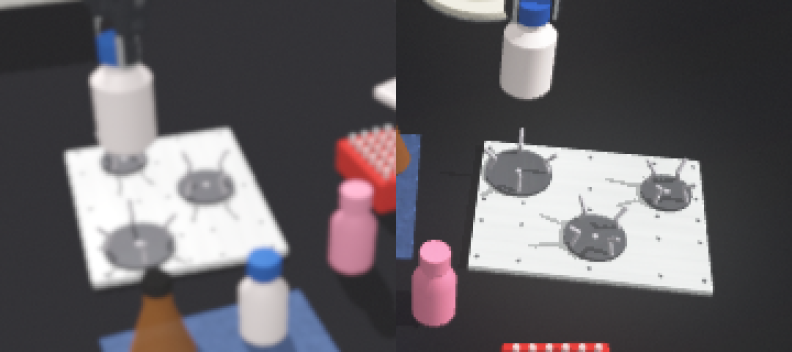

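```bash
sed -i 's/def disc_mask(im,k,xy,r):/def disc_mask(im,k,xy,r,th=150):/; s/g<150/g<th/' h.py; python3 - <<'E'
from h import *
G={"large":(.494,.094),"medium":(.6015,.1965),"small":(.506,.2905)}
k=calibration("side"); im=cv2.imread("pics/side1.png")[:,:,::-1].copy()
for n in ("large","medium"): print(fit(k,disc_mask(im,k,G[n],DISC[n],205),G[n],DISC[n],(.016,.010)),n)
k=calibration("scene"); im=cv2.imread("pics/scene0.png")[:,:,::-1].copy()
for n in G: print(fit(k,disc_mask(im,k,G[n],DISC[n]),G[n],DISC[n],(.016,.010)),n)
E
```

```text
(array([0.4926, 0.0886]), 'area ratio', np.float64(1.06), 'px', array([213.1, 172.3])) large
(array([0.6004, 0.194 ]), 'area ratio', np.float64(1.03), 'px', array([243.2, 144.9])) medium
(array([0.4948, 0.096 ]), 'area ratio', np.float64(0.96), 'px', array([304.9, 178.3])) large
(array([0.6029, 0.2006]), 'area ratio', np.float64(0.96), 'px', array([339.8, 207.9])) medium
(array([0.506 , 0.2928]), 'area ratio', np.float64(0.9), 'px', array([371.6, 187.3])) small
```

>>> jog_arm(increments=[255,0,0,0.03,0,255,0,0,0.06,0,255,0,0,0.085,0,255,0,0,0.097,0,255,0,0,0.1,0,255,0,0,0.105,0,255,0,0,0.11,0,255,0,0,0.115,0,255,0,0,0.118,0])

```text
t: 8.0
tcp_pos: [0.4932, 0.0944, 0.1544]
ee_rot: [-0.461, 3.107, 0.001]
force: [-0.1, -0.9, -3.8]
grip_width: 0.0405
grasp_force: 62.1
```

>>> jog_arm(increments=[255,0,-0.002,0,0,255,0,-0.002,0.003,0,255,0,-0.002,0.007,0,255,0,-0.002,0.011,0,255,0,-0.002,0.015,0,255,0,-0.002,0.018,0,255,0,-0.002,0.021,0,255,0,-0.002,0.023,0,255,0,-0.002,0.025,0,255,0,-0.002,0.025,0])

```text
t: 8.83
tcp_pos: [0.5015, 0.0953, 0.1424]
ee_rot: [-0.464, 3.081, 0.005]
force: [-10.6, 9.8, 47.6]
grip_width: 0.0401
grasp_force: 69.3
```

The push is blocked, with 48 N up and the tool deflected. I back up and look.

>>> jog_arm(increments=[255,0,-0.002,0.015,0,255,0,-0.002,0.01,0,255,0,-0.002,0.005,0,255,0,-0.002,0.005,0])

```text
t: 9.17
tcp_pos: [0.4976, 0.0928, 0.1273]
ee_rot: [-0.461, 3.097, 0.006]
force: [4.1, 4.5, 0.6]
grip_width: 0.0405
grasp_force: 73.9
```

```bash
python3 - <<'E'
from h import *
s=state(); print(s["t"],s["tcp_pos"],s["force"],s["moment"],s["ee_rot"])
for c in("scene","side"):
    im=capture(c); cv2.imwrite(f"pics/{c}2.png",im[:,:,::-1])
a=cv2.imread("pics/side2.png")[80:210,160:280]; b=cv2.imread("pics/scene2.png")[100:230,250:370]
cv2.imwrite("pics/c2.png",np.hstack([cv2.resize(a,None,fx=3.3,fy=3.3,interpolation=3),cv2.resize(b,None,fx=3.3,fy=3.3,interpolation=3)]))
E
```

```text
9.1667 [0.49755725 0.09279027 0.12726689] [4.10521702 4.45114243 0.62656659] [ 1.68319595 -1.41385055 -0.11854313] [-0.46102061  3.09727811  0.00567292]
```

View pics/c2.png

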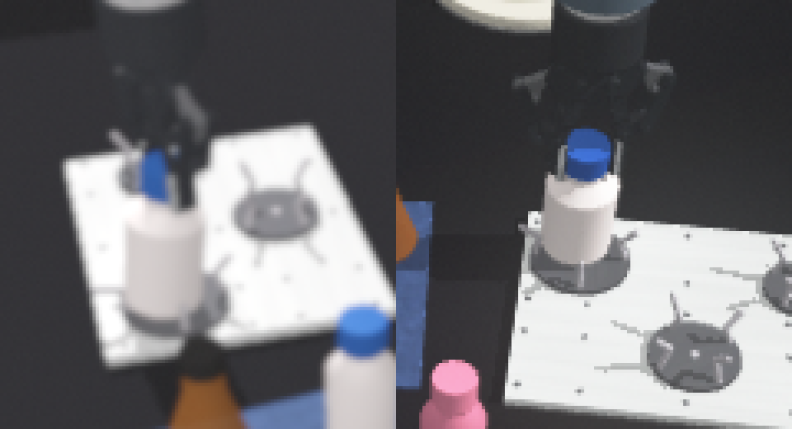

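The bottle has swung in the grip, its bottom towards -x and -y. I lift it out to see it free.

>>> jog_arm(increments=[255,0,0,-0.01,0,255,0,0,-0.025,0,255,0,0,-0.045,0,255,0,0,-0.065,0,255,0,0,-0.08,0,255,0,0,-0.08,0,255,0,0,-0.08,0,255,0,0,-0.08,0])

```text
t: 9.93
tcp_pos: [0.4931, 0.0902, 0.2028]
ee_rot: [0.46, -3.105, 0.0]
force: [-0.1, 0.7, -4.3]
grip_width: 0.0401
grasp_force: 73.6
```

```bash
python3 - <<'E'
from h import *
s=state(); print(s["t"],s["tcp_pos"],s["force"],s["moment"],s["ee_rot"])
for c in("scene","side","wrist"):
    im=capture(c); cv2.imwrite(f"pics/{c}3.png",im[:,:,::-1])
a=cv2.imread("pics/side3.png")[80:210,160:280]; b=cv2.imread("pics/scene3.png")[80:210,250:370]
cv2.imwrite("pics/c3.png",np.hstack([cv2.resize(a,None,fx=3.3,fy=3.3,interpolation=3),cv2.resize(b,None,fx=3.3,fy=3.3,interpolation=3)]))
E
```

```text
9.9333 [0.49311024 0.09021492 0.20276153] [-0.10452901  0.69894583 -4.2544185 ] [-0.01104002  0.03430089 -0.01650213] [ 4.60492614e-01 -3.10484320e+00  2.41657481e-04]
```

View pics/c3.png

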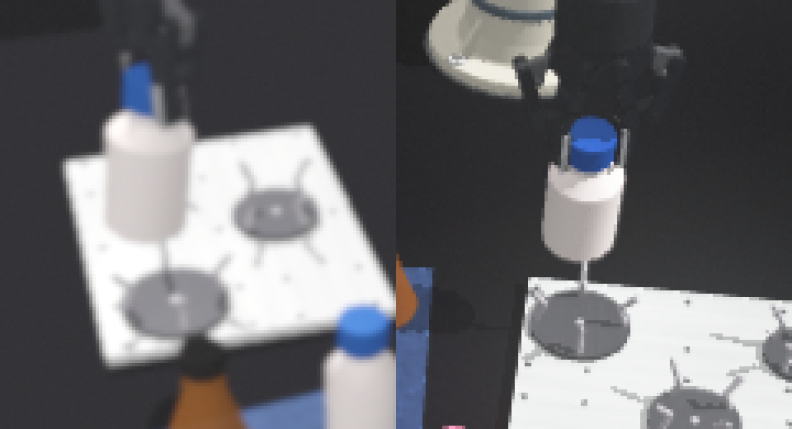

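```bash
cat >> h.py <<'E'
def bottle(k,tcp,tilt=(0,0),slip=0,off=.1099,B=((0,.032),(.079,.032),(.101,.021),(.125,.021))):
    """outline rings of the held large bottle; tilt about the grasp point (dx,dy of axis per m)"""
    from scipy.spatial.transform import Rotation as Ro
    g=np.array(tcp)+[0,0,.008]; Rt=Ro.from_rotvec([tilt[1],-tilt[0],0]).as_matrix()
    out=[]
    for z,r in B:
        P=ring((0,0),r,z-off-.008+slip); out.append(proj(k,P@Rt.T+g))
    return out
E
python3 - <<'E'
from h import *
tcp=[.4931,.0902,.2028]; tiles=[]
for c,(r0,c0,n) in dict(scene=(80,260,110),side=(80,155,110),wrist=(100,150,260)).items():
    k=calibration(c); im=cv2.imread(f"pics/{c}3.png"); im=im[r0:r0+n,c0:c0+n]; s=400/n; im=cv2.resize(im,(400,400),interpolation=3)
    s=400/n
    for p in bottle(k,tcp): cv2.polylines(im,[((p-[c0,r0]+.5)*s).astype(int)],True,(0,0,255),1)
    tiles.append(im)
cv2.imwrite("pics/ov.png",cv2.resize(np.hstack(tiles),(798,266),interpolation=cv2.INTER_AREA)); cv2.imwrite("pics/ov2.png",np.hstack(tiles[:2]))
E
```

```text
(no output)
```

View pics/ov2.png

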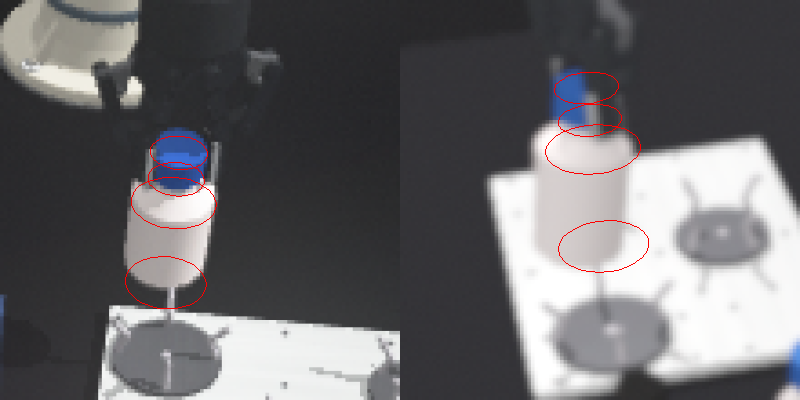

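```bash
python3 - <<'E'
from h import *
for tag,tcp in (("1",[.493,.0933,.2721]),("3",[.4931,.0902,.2028])):
    tz=tcp[2]+.129-.1139
    k=calibration("scene"); im=cv2.imread(f"pics/scene{tag}.png")[:,:,::-1].copy()
    print(tag,fit(k,blue(im),tcp[:2],.021,(tz,tz-.024)))
    # body: bright low-saturation blob, bottom outline in scene
    for c in("scene","side"):
        k=calibration(c); im=cv2.imread(f"pics/{c}{tag}.png"); P=bottle(k,tcp,off=.1099)
        print(c,"model bottom c",P[0].mean(0).round(1),"cap c",((P[3]+P[2])/2).mean(0).round(1))
k=calibration("wrist"); print(k["t"])
im=cv2.imread("pics/w3.png"); cv2.imwrite("pics/t.png",np.hstack([cv2.resize(im[60:360,100:420],(398,373)),cv2.resize(cv2.imread("pics/wrist3.png")[60:360,100:420],(398,373))]))
E
```

```text
1 (array([0.4952, 0.0954]), 'area ratio', np.float64(0.79), 'px', array([312.5, 103.9]))
scene model bottom c [308.1 138.2] cap c [311.7 103.3]
side model bottom c [207.8 123.3] cap c [203.2  80.6]
3 (array([0.4839, 0.0917]), 'area ratio', np.float64(0.88), 'px', array([309.1, 123.2]))
scene model bottom c [305.1 157.2] cap c [308.3 125.1]
side model bottom c [210.5 147.2] cap c [206.3 108.1]
[ 0.05649965 -0.50381574  0.20435315]
```

View pics/t.png

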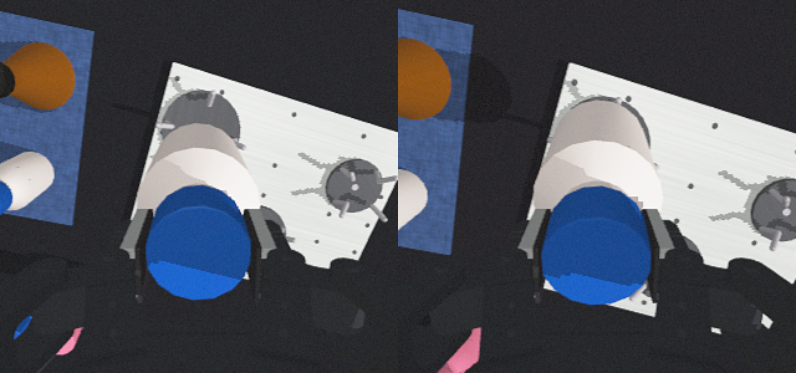

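The bottle sat centred before the push and slipped about 10 mm in the grip during it. The push was too fast and the grip too light. I set it back on the mat, regrip harder, then insert slowly.

>>> jog_arm(increments=[255,0,0,-0.03,0,255,0,0,-0.06,0,255,0.002,-0.025,-0.06,0,255,0.004,-0.055,-0.06,0,255,0.006,-0.09,-0.06,0,255,0.009,-0.125,-0.06,0,255,0.011,-0.16,-0.06,0,255,0.014,-0.195,-0.06,0,255,0.017,-0.23,-0.06,0,255,0.019,-0.26,-0.06,0,255,0.02,-0.278,-0.06,0,255,0.02,-0.283,-0.06,0,255,0.02,-0.283,-0.03,0,255,0.02,-0.283,0,0,255,0.02,-0.283,0.03,0,255,0.02,-0.283,0.05,0,255,0.02,-0.283,0.06,0,255,0.02,-0.283,0.065,0,255,0.02,-0.283,0.07,0,255,0.02,-0.283,0.07,0], grip_force=60)

```text
t: 11.75
tcp_pos: [0.5575, -0.186, 0.1345]
ee_rot: [-0.462, 3.107, -0.0]
force: [-0.5, -0.7, -3.4]
grip_width: 0.0403
grasp_force: 73.6
```

>>> jog_arm(increments=[255,0,0,0.003,0,255,0,0,0.006,0,255,0,0,0.009,0,255,0,0,0.011,0])

```text
t: 12.08
tcp_pos: [0.5573, -0.1861, 0.1233]
ee_rot: [-0.461, 3.107, -0.0]
force: [-0.4, -0.9, -4.1]
grip_width: 0.0399
grasp_force: 73.6
```

>>> jog_arm(increments=[255,0,0,0.003,0,255,0,0,0.005,0,255,0,0,0.007,0,255,0,0,0.008,0,255,0,0,0.009,0])

```text
t: 12.5
tcp_pos: [0.5572, -0.1862, 0.1142]
ee_rot: [0.461, -3.107, 0.0]
force: [-0.3, 0.0, -4.1]
grip_width: 0.0403
grasp_force: 73.6
```

```bash
python3 - <<'E'
from h import *
s=state(); print(s["force"],s["tcp_pos"])
tiles=[]
for c,(r0,c0,n) in dict(scene=(130,160,90),side=(170,205,110)).items():
    k=calibration(c); im=capture(c)[:,:,::-1]; cv2.imwrite(f"pics/{c}4.png",im)
    tiles.append(cv2.resize(im[r0:r0+n,c0:c0+n],(400,400),interpolation=3))
cv2.imwrite("pics/c4.png",np.hstack(tiles))
E
```

```text
[-0.28752115  0.01280482 -4.06826631] [ 0.5571622  -0.18617793  0.11416562]
```

View pics/c4.png

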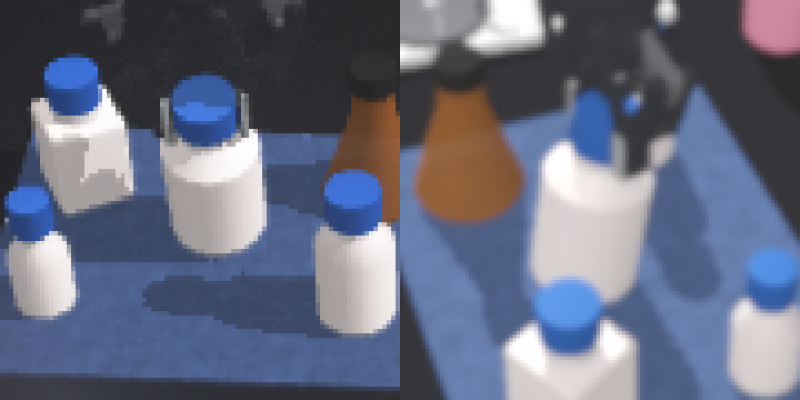

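>>> jog_arm(increments=[255,0,0,0.002,0,255,0,0,0.003,0,255,0,0,0.004,0,255,0,0,0.005,0,255,0,0,0.006,0], grip_force=25)

```text
t: 13.02
tcp_pos: [0.5579, -0.1862, 0.1105]
ee_rot: [-0.462, 3.105, -0.002]
force: [-4.4, 4.4, 14.0]
grip_width: 0.0403
grasp_force: 75.4
```

>>> jog_arm(increments=[100,0,0,0.0,0,60,0,0,0,0,0,0,0,0,0,0,0,0,0,0,0,0,0,0,0,0,0,0,-0.02,0,0,0,0,-0.05,0,0,0,0,-0.08,0,0,0,0,-0.105,0,0,0,0,-0.11,0,0,0,0,-0.11,0,0,0,0,-0.11,0])

```text
t: 14.02
tcp_pos: [0.5569, -0.1859, 0.2176]
ee_rot: [0.461, -3.107, -0.001]
force: [0.2, -0.0, -0.8]
grip_width: 0.0856
grasp_force: 0.0
```

```bash
python3 - <<'E'
from h import *
print(state()["tcp_pos"],state()["t"])
z,r=CAP["large"]
for c in("scene","side"):
    k=calibration(c); im=capture(c); cv2.imwrite(f"pics/{c}5.png",im[:,:,::-1])
    print(c,fit(k,blue(im),(.547,-.186),r,(z,z-.024)))
k=calibration("wrist"); im=capture("wrist"); cv2.imwrite("pics/w5.png",im[:,:,::-1]); print(k["R"][2],-k["R"].T@k["t"])
print(proj(k,[[.547,-.186,z]]))
E
```

```text
[ 0.55694773 -0.18593589  0.21759098] 14.0167
scene (array([ 0.5398, -0.1889]), 'area ratio', np.float64(0.92), 'px', array([206.1, 152. ]))
side (array([ 0.5379, -0.1883]), 'area ratio', np.float64(0.85), 'px', array([253.1, 208.2]))
[ 0.2625514   0.08083986 -0.9615257 ] [ 0.48934718 -0.20578884  0.34849025]
[[261.24089204 190.48551994]]
```

View pics/w5.png

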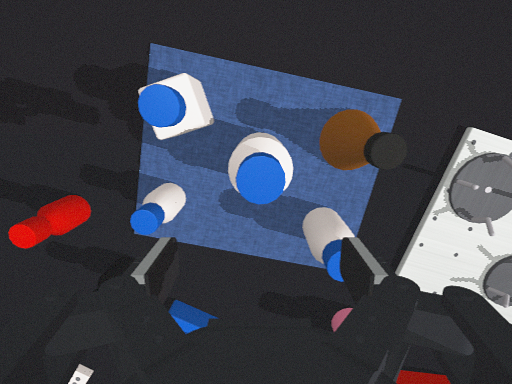

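The bottle stands upright on the mat at (.539,-.188), with its cap at (261,178) in the wrist view. I regrip it at 120 N.

>>> jog_arm(increments=[0,0.018,0.003,0.02,0,0,0.018,0.003,0.05,0,0,0.018,0.003,0.08,0,0,0.018,0.003,0.1,0,0,0.018,0.003,0.106,0,0,0.018,0.003,0.106,0,255,0.018,0.003,0.106,0,255,0.018,0.003,0.106,0,255,0.018,0.003,0.106,0,255,0.018,0.003,0.106,0,255,0.018,0.003,0.106,0,255,0.018,0.003,0.106,0,255,0.018,0.003,0.106,0,255,0.018,0.003,0.106,0], grip_force=120)

```text
t: 15.33
tcp_pos: [0.5403, -0.189, 0.1143]
ee_rot: [-0.462, 3.104, -0.003]
force: [-0.0, -0.4, 5.2]
grip_width: 0.0388
grasp_force: 120.1
```

>>> jog_arm(increments=[255,0,0,-0.02,0,255,0,0,-0.05,0,255,0,0,-0.08,0,255,0,0,-0.11,0,255,0,0,-0.14,0,255,-0.003,0.02,-0.16,0,255,-0.007,0.05,-0.16,0,255,-0.011,0.08,-0.16,0,255,-0.015,0.11,-0.16,0,255,-0.018,0.14,-0.16,0,255,-0.022,0.17,-0.16,0,255,-0.026,0.2,-0.16,0,255,-0.03,0.23,-0.16,0,255,-0.034,0.255,-0.16,0,255,-0.036,0.275,-0.15,0,255,-0.037,0.282,-0.12,0,255,-0.037,0.2835,-0.09,0,255,-0.037,0.2835,-0.07,0,255,-0.037,0.2835,-0.06,0,255,-0.037,0.2835,-0.06,0])

```text
t: 17.0
tcp_pos: [0.4902, 0.093, 0.1697]
ee_rot: [0.46, -3.102, 0.001]
force: [-0.3, -0.7, -4.0]
grip_width: 0.0389
grasp_force: 122.2
```

```bash
python3 - <<'E'
from h import *
s=state(); tcp=s["tcp_pos"]; print(s["t"],tcp,s["force"],s["moment"],s["ee_rot"])
tiles=[]
for c,(r0,c0,n) in dict(scene=(90,255,110),side=(90,160,110)).items():
    k=calibration(c); im=capture(c)[:,:,::-1].copy(); cv2.imwrite(f"pics/{c}6.png",im)
    if c=="scene": print(fit(k,blue(im[:,:,::-1]),tcp[:2],.021,(tcp[2]+.0149,tcp[2]-.0091)))
    im=cv2.resize(im[r0:r0+n,c0:c0+n],(400,400),interpolation=3)
    P=bottle(k,tcp,off=.1102)+[proj(k,ring((.4935,.093),.046,.016)),proj(k,ring((.4935,.093),.001,.016))]
    for p in P: cv2.polylines(im,[((p-[c0,r0]+.5)*400/n).astype(int)],True,(0,0,255),1)
    tiles.append(im)
cv2.imwrite("pics/c6.png",np.hstack(tiles))
E
```

```text
17.0 [0.49024291 0.09299556 0.16968785] [-0.33626117 -0.73205269 -3.96267169] [ 0.02363874  0.05608078 -0.01489254] [ 4.60043206e-01 -3.10191598e+00  1.41177520e-03]
(array([0.4906, 0.095 ]), 'area ratio', np.float64(0.81), 'px', array([309.1, 134.6]))
```

View pics/c6.png

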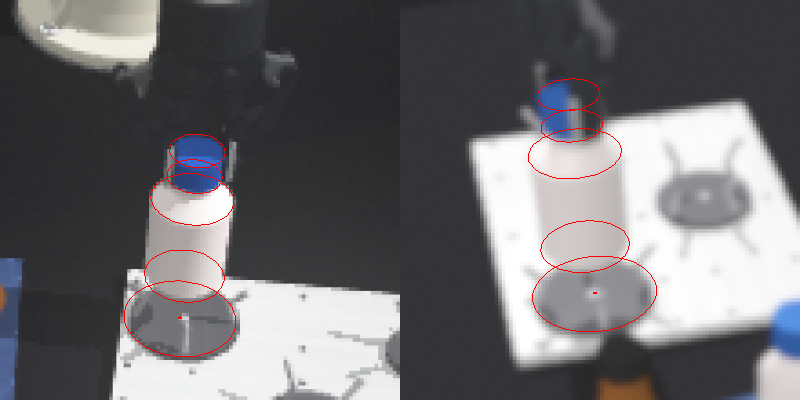

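>>> jog_arm(increments=[255,-0.004,-0.001,0,0,255,-0.004,-0.001,0.002,0,255,-0.004,-0.001,0.004,0,255,-0.004,-0.001,0.006,0,255,-0.004,-0.001,0.008,0,255,-0.004,-0.001,0.01,0,255,-0.004,-0.001,0.012,0,255,-0.004,-0.001,0.014,0,255,-0.004,-0.001,0.016,0,255,-0.004,-0.001,0.018,0,255,-0.004,-0.001,0.019,0,255,-0.004,-0.001,0.019,0])

```text
t: 18.1
tcp_pos: [0.496, 0.0936, 0.153]
ee_rot: [0.461, -3.107, 0.0]
force: [0.3, 0.8, -3.4]
grip_width: 0.0388
grasp_force: 122.2
```

>>> jog_arm(increments=[255,0.001,0,0.001,0,255,0.001,0,0.002,0,255,0.001,0,0.003,0,255,0.001,0,0.004,0,255,0.001,0,0.005,0,255,0.001,0,0.006,0,255,0.001,0,0.007,0])

```text
t: 18.68
tcp_pos: [0.4958, 0.0937, 0.1469]
ee_rot: [-0.462, 3.106, 0.0]
force: [-1.2, 1.8, 3.7]
grip_width: 0.039
grasp_force: 122.2
```

>>> jog_arm(increments=[255,0.001,0.0005,0.001,0,255,0.001,0.0005,0.002,0,255,0.001,0.0005,0.003,0,255,0.001,0.0005,0.004,0])

```text
t: 19.02
tcp_pos: [0.4963, 0.0946, 0.1454]
ee_rot: [-0.462, 3.101, 0.002]
force: [-4.2, 2.5, 18.6]
grip_width: 0.0389
grasp_force: 123.6
```

>>> jog_arm(increments=[255,0.001,0.001,0,0,255,0.002,0.0015,0,0,255,0.003,0.002,0,0,255,0.003,0.002,0,0])

```text
t: 19.35
tcp_pos: [0.4925, 0.0958, 0.144]
ee_rot: [-0.462, 3.102, 0.003]
force: [1.3, 4.3, 5.9]
grip_width: 0.039
grasp_force: 123.1
```

```bash
python3 - <<'E'
from h import *
s=state(); print(s["tcp_pos"],s["force"],s["moment"],s["ee_rot"])
E
```

```text
[0.49246842 0.09577781 0.14396912] [1.34189011 4.30572583 5.89248089] [ 1.50744592 -0.68001292  0.06178625] [-4.61702107e-01  3.10187430e+00  2.58948578e-03]
```

>>> jog_arm(increments=[255,0,0.001,0,0,255,0,0.002,0.001,0,255,0,0.0025,0.002,0,255,0,0.0025,0.003,0,255,0,0.0025,0.004,0])

```text
t: 19.77
tcp_pos: [0.4912, 0.0972, 0.1396]
ee_rot: [-0.462, 3.104, -0.0]
force: [2.7, 0.2, -2.7]
grip_width: 0.0394
grasp_force: 122.7
```

```bash
python3 - <<'E'
from h import *
s=state(); print(s["tcp_pos"],s["force"],s["moment"],s["ee_rot"])
E
```

```text
[0.49115687 0.09723391 0.13960427] [ 2.74399684  0.20689306 -2.69721836] [ 0.16865994 -1.21397743  0.07065369] [-4.61679335e-01  3.10419160e+00 -7.38692855e-05]
```

>>> jog_arm(increments=[255,-0.001,0,0.001,0,255,-0.001,0,0.002,0,255,-0.001,0,0.004,0,255,-0.001,0,0.006,0,255,-0.001,0,0.008,0,255,-0.001,0,0.009,0])

```text
t: 20.27
tcp_pos: [0.4907, 0.0971, 0.1287]
ee_rot: [0.461, -3.107, 0.0]
force: [2.5, 0.2, -2.0]
grip_width: 0.039
grasp_force: 122.6
```

>>> jog_arm(increments=[255,-0.001,0,0.001,0,255,-0.001,0,0.002,0,255,-0.001,0,0.003,0,255,-0.001,0,0.004,0,255,-0.001,0,0.004,0])

```text
t: 20.68
tcp_pos: [0.4923, 0.0976, 0.1263]
ee_rot: [-0.462, 3.106, -0.0]
force: [0.4, -1.3, 5.7]
grip_width: 0.0389
grasp_force: 123.4
```

>>> jog_arm(increments=[255,0,0,0.001,0,255,0,0,0.002,0,255,0,0,0.002,0])

```text
t: 20.93
tcp_pos: [0.4929, 0.0977, 0.1262]
ee_rot: [-0.462, 3.104, -0.0]
force: [-4.9, -0.8, 16.1]
grip_width: 0.0389
grasp_force: 124.7
```

Seated: z stays at .1262 while the force climbs. I unload, release and move over the medium bottle.

>>> jog_arm(increments=[255,0,0,-0.003,0,100,0,0,-0.003,0,0,0,0,-0.003,0,0,0,0,-0.003,0,0,0,0,-0.003,0,0,0,0,-0.003,0,0,0,0,-0.02,0,0,0,0,-0.05,0,0,0,0,-0.08,0,0,0,0,-0.1,0,0,-0.008,-0.03,-0.1,0,0,-0.016,-0.065,-0.1,0,0,-0.024,-0.1,-0.1,0,0,-0.032,-0.135,-0.1,0,0,-0.04,-0.17,-0.1,0,0,-0.048,-0.195,-0.1,0,0,-0.051,-0.207,-0.1,0,0,-0.051,-0.207,-0.1,0,0,-0.051,-0.207,-0.1,0], grip_force=120)

```text
t: 22.52
tcp_pos: [0.6007, -0.0858, 0.2226]
ee_rot: [0.459, -3.107, -0.001]
force: [0.3, 0.6, -0.0]
grip_width: 0.0854
grasp_force: 0.0
```

```bash
python3 - <<'E'
from h import *
s=state(); tcp=s["tcp_pos"]; print(s["t"],tcp,s["force"])
k=calibration("scene"); im=capture("scene"); cv2.imwrite("pics/scene7.png",im[:,:,::-1])
print("large",fit(k,blue(im),(.493,.096),.021,(.141,.117)))
print("med",fit(k,blue(im),(.602,-.085),.018,(.111,.087)))
k=calibration("side"); ims=capture("side"); cv2.imwrite("pics/side7.png",ims[:,:,::-1])
print("large",fit(k,blue(ims),(.493,.096),.021,(.141,.117)))
print("med",fit(k,blue(ims),(.602,-.085),.018,(.111,.087)))
a=cv2.resize(im[120:220,260:370,::-1],(440,400),interpolation=3); b=cv2.resize(ims[100:210,160:260,::-1],(360,396),interpolation=3)
cv2.imwrite("pics/c7.png",np.hstack([a[:396],b]))
print(go([.602,-.085,.095]))
E
```

```text
22.5167 [ 0.60065787 -0.08575857  0.22260917] [ 0.33706707  0.55951432 -0.00349585]
large (array([0.4895, 0.0983]), 'area ratio', np.float64(0.92), 'px', array([309. , 146.8]))
med (array([ 0.6024, -0.0838]), 'area ratio', np.float64(0.93), 'px', array([239., 175.]))
large (array([0.4897, 0.0968]), 'area ratio', np.float64(0.68), 'px', array([207.5, 134.1]))
med (array([ 0.6014, -0.0885]), 'area ratio', np.float64(0.74), 'px', array([269.6, 180.3]))
[-0.0014 -0.0008  0.1283]
```

View pics/c7.png

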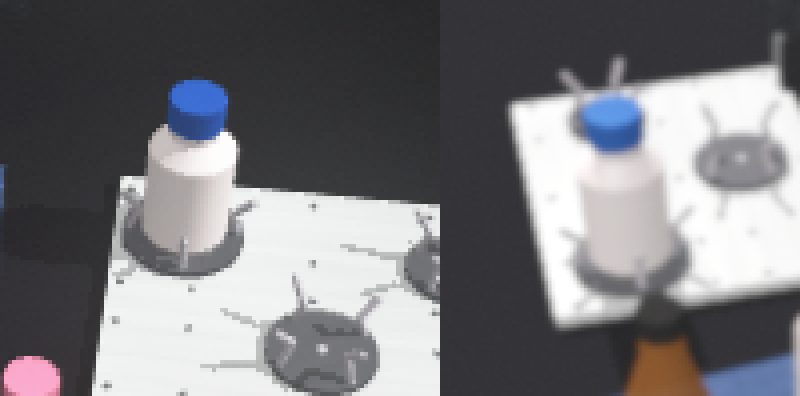

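The large bottle stands upright on its disc between the jaws. Its seated position also calibrates the other clamp centres: medium (.598,.202), small (.501,.295). Now I grasp the medium bottle.

>>> jog_arm(increments=[0,-0.001,-0.001,0.03,0,0,-0.001,-0.001,0.06,0,0,-0.001,-0.001,0.09,0,0,-0.001,-0.001,0.115,0,0,-0.001,-0.001,0.125,0,0,-0.001,-0.001,0.126,0,255,-0.001,-0.001,0.126,0,255,-0.001,-0.001,0.126,0,255,-0.001,-0.001,0.126,0,255,-0.001,-0.001,0.126,0,255,-0.001,-0.001,0.126,0,255,-0.001,-0.001,0.126,0,255,-0.001,-0.001,0.126,0,255,-0.001,-0.001,0.126,0,255,-0.001,-0.001,0.126,0,255,-0.001,-0.001,0.126,0], grip_force=120)

```text
t: 23.95
tcp_pos: [0.6033, -0.0861, 0.0994]
ee_rot: [-0.461, 3.104, -0.001]
force: [-1.1, 1.5, 5.5]
grip_width: 0.0325
grasp_force: 118.6
```

>>> jog_arm(increments=[255,0,0,-0.02,0,255,0,0,-0.05,0,255,0,0,-0.08,0,255,0,0,-0.11,0,255,-0.007,0.025,-0.13,0,255,-0.015,0.055,-0.13,0,255,-0.024,0.085,-0.13,0,255,-0.033,0.115,-0.13,0,255,-0.041,0.145,-0.13,0,255,-0.05,0.175,-0.13,0,255,-0.058,0.205,-0.13,0,255,-0.067,0.235,-0.13,0,255,-0.073,0.26,-0.12,0,255,-0.078,0.273,-0.1,0,255,-0.079,0.277,-0.08,0,255,-0.079,0.277,-0.065,0,255,-0.079,0.277,-0.06,0,255,-0.079,0.277,-0.06,0,255,-0.079,0.277,-0.06,0])

```text
t: 25.53
tcp_pos: [0.5975, 0.2014, 0.1581]
ee_rot: [-0.461, 3.107, -0.0]
force: [-0.3, -0.1, -0.9]
grip_width: 0.0325
grasp_force: 119.8
```

```bash
python3 - <<'E'
from h import *
s=state(); tcp=s["tcp_pos"]; print(s["t"],tcp,s["force"],s["moment"])
k=calibration("scene"); im=capture("scene"); cv2.imwrite("pics/scene8.png",im[:,:,::-1])
t=tcp[2]-.0954+.107; print(fit(k,blue(im),tcp[:2],.018,(t,t-.024)))
print(go([.598,.202,.141]))
E
```

```text
25.5333 [0.59753714 0.20141087 0.15805146] [-0.28272029 -0.08486308 -0.9175553 ] [ 0.0105353  -0.03386159  0.00065684]
(array([0.5972, 0.2047]), 'area ratio', np.float64(0.72), 'px', array([348.8, 167.9]))
[-0.0002  0.0004  0.0177]
```

>>> jog_arm(increments=[255,0,0.0005,0.005,0,255,0,0.0005,0.01,0,255,0,0.0005,0.014,0,255,0,0.0005,0.017,0,255,0,0.0005,0.019,0,255,0,0.0005,0.021,0,255,0,0.0005,0.023,0,255,0,0.0005,0.024,0,255,0,0.0005,0.025,0,255,0,0.0005,0.026,0,255,0,0.0005,0.027,0])

```text
t: 26.5
tcp_pos: [0.5981, 0.2018, 0.132]
ee_rot: [-0.462, 3.105, -0.001]
force: [0.1, -3.6, 7.4]
grip_width: 0.0324
grasp_force: 120.0
```

>>> jog_arm(increments=[255,0,-0.0015,0,0,255,0,-0.002,0.001,0,255,0,-0.002,0.002,0,255,0,-0.002,0.003,0])

```text
t: 26.83
tcp_pos: [0.5997, 0.2006, 0.1304]
ee_rot: [-0.461, 3.101, 0.001]
force: [-0.6, -1.4, 13.3]
grip_width: 0.0327
grasp_force: 121.0
```

>>> jog_arm(increments=[255,0.001,0,0,0,255,0.002,-0.0005,0.0005,0,255,0.002,-0.0005,0.001,0,255,0.002,-0.0005,0.002,0])

```text
t: 27.17
tcp_pos: [0.5994, 0.2002, 0.13]
ee_rot: [-0.462, 3.097, 0.002]
force: [1.0, 0.5, 16.3]
grip_width: 0.0325
grasp_force: 121.3
```

```bash
python3 - <<'E'
from h import *
s=state(); print(s["tcp_pos"],s["force"],s["moment"],s["ee_rot"])
E
```

```text
[0.59936666 0.20018628 0.12996466] [ 0.99352666  0.46723006 16.29247829] [-0.01090802 -0.32135564  0.0166264 ] [-4.61570039e-01  3.09678129e+00  2.19247536e-03]
```

>>> jog_arm(increments=[255,0,0,0.001,0,255,0,0,0.002,0,255,0,0,0.003,0,255,0,0,0.003,0])

```text
t: 27.5
tcp_pos: [0.6001, 0.1996, 0.1275]
ee_rot: [-0.462, 3.095, 0.001]
force: [2.3, -1.7, 12.5]
grip_width: 0.0329
grasp_force: 121.1
```

>>> jog_arm(increments=[255,0,0,0.001,0,255,0,0,0.002,0,255,0,0,0.003,0,255,0,0,0.004,0,255,0,0,0.004,0])

```text
t: 27.92
tcp_pos: [0.5955, 0.1993, 0.1171]
ee_rot: [0.461, -3.106, -0.0]
force: [3.3, -0.4, -2.4]
grip_width: 0.0331
grasp_force: 119.6
```

Through the narrow part; now down to the base (expected TCP z .1114).

>>> jog_arm(increments=[255,-0.001,0,0.002,0,255,-0.001,0,0.004,0,255,-0.001,0,0.006,0,255,-0.001,0,0.007,0,255,-0.001,0,0.008,0,255,-0.001,0,0.009,0,255,-0.001,0,0.009,0])

```text
t: 28.5
tcp_pos: [0.5976, 0.1998, 0.1114]
ee_rot: [-0.462, 3.104, 0.0]
force: [-0.2, -1.0, 9.1]
grip_width: 0.0331
grasp_force: 120.8
```

>>> jog_arm(increments=[255,0,0,0.001,0,255,0,0,0.0015,0,255,0,0,0.0015,0])

```text
t: 28.75
tcp_pos: [0.598, 0.1999, 0.1113]
ee_rot: [-0.462, 3.103, 0.0]
force: [-1.4, 0.2, 14.5]
grip_width: 0.0325
grasp_force: 121.3
```

>>> jog_arm(increments=[255,0,0,-0.003,0,100,0,0,-0.003,0,0,0,0,-0.003,0,0,0,0,-0.003,0,0,0,0,-0.003,0,0,0,0,-0.003,0,0,0,0,-0.02,0,0,0,0,-0.05,0,0,0,0,-0.08,0,0,0,0,-0.11,0,0,0,0,-0.11,0])

```text
t: 29.67
tcp_pos: [0.5995, 0.2, 0.225]
ee_rot: [-0.46, 3.096, 0.003]
force: [0.2, 1.0, 1.3]
grip_width: 0.0852
grasp_force: 0.0
```

```bash
python3 - <<'E'
from h import *
s=state(); tcp=s["tcp_pos"]; print(s["t"],tcp,s["force"])
k=calibration("scene"); im=capture("scene"); cv2.imwrite("pics/scene9.png",im[:,:,::-1])
print("med",fit(k,blue(im),(.598,.2),.018,(.123,.099)))
k=calibration("side"); ims=capture("side"); cv2.imwrite("pics/side9.png",ims[:,:,::-1])
print("med",fit(k,blue(ims),(.598,.2),.018,(.123,.099)))
print(go([.622,-.286,.222]))
E
```

```text
29.6667 [0.59947504 0.19999269 0.22504689] [0.24234146 0.96343266 1.34732316]
med (array([0.6028, 0.2039]), 'area ratio', np.float64(0.83), 'px', array([345.9, 182.4]))
med (array([0.6036, 0.2064]), 'area ratio', np.float64(0.94), 'px', array([242.1, 113. ]))
[ 0.1175 -0.4721 -0.0036]
```

```bash
python3 - <<'E'
from h import *
im=cv2.imread("pics/scene9.png");ims=cv2.imread("pics/side9.png")
cv2.imwrite("pics/c9.png",np.hstack([cv2.resize(im[140:240,290:390],(400,400),interpolation=3),cv2.resize(ims[80:180,195:295],(400,400),interpolation=3)]))
E
```

```text
(no output)
```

View pics/c9.png

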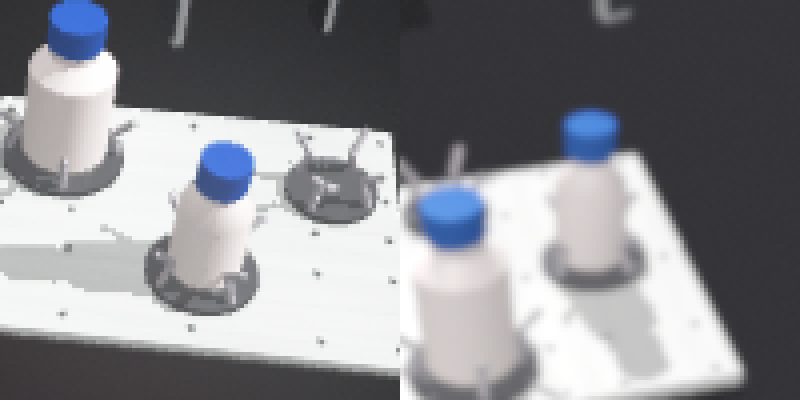

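>>> jog_arm(increments=[0,0.01,-0.035,-0.01,0,0,0.02,-0.075,-0.01,0,0,0.029,-0.115,-0.01,0,0,0.039,-0.155,-0.01,0,0,0.049,-0.195,-0.01,0,0,0.059,-0.235,-0.01,0,0,0.069,-0.275,-0.01,0,0,0.078,-0.315,-0.01,0,0,0.088,-0.355,-0.01,0,0,0.098,-0.395,-0.005,0,0,0.108,-0.43,0,0,0,0.115,-0.46,0,0,0,0.1175,-0.472,0,0,0,0.1175,-0.472,0,0,0,0.1175,-0.472,0,0])

```text
t: 31.02
tcp_pos: [0.6211, -0.2864, 0.2161]
ee_rot: [0.459, -3.106, -0.002]
force: [-0.8, 0.1, -0.2]
grip_width: 0.0855
grasp_force: 0.0
```

The medium bottle stands on its disc inside its jaws, about (207,285) in the crop, and is upright once perspective is allowed for. Now I grasp the small one (white with a blue cap).

>>> jog_arm(increments=[0,-0.001,0,0.03,0,0,-0.001,0,0.06,0,0,-0.001,0,0.09,0,0,-0.001,0,0.12,0,0,-0.001,0,0.132,0,0,-0.001,0,0.134,0,0,-0.001,0,0.134,0,255,-0.001,0,0.134,0,255,-0.001,0,0.134,0,255,-0.001,0,0.134,0,255,-0.001,0,0.134,0,255,-0.001,0,0.134,0,255,-0.001,0,0.134,0,255,-0.001,0,0.134,0,255,-0.001,0,0.134,0,255,-0.001,0,0.134,0,255,-0.001,0,0.134,0], grip_force=120)

```text
t: 32.43
tcp_pos: [0.6231, -0.2863, 0.0852]
ee_rot: [-0.461, 3.106, -0.002]
force: [-0.0, 1.6, 6.4]
grip_width: 0.0239
grasp_force: 117.8
```

```bash
python3 - <<'E'
from h import *
print(go([.5025,.2945,.15]))
# upright check of medium and large from last pictures: bottom-of-body rows via predicted vs seen white blob (scene)
k=calibration("scene"); im=cv2.imread("pics/scene9.png")[:,:,::-1].copy()
for n,g,r,H,h in(("large",(.4896,.0975),.032,.079,.141),("medium",(.598,.202),.026,.061,.123)):
    for z in (.016+H*.6,.016+H*.8):   # silhouette edges along a body level
        c=proj(k,[[*g,z]])[0]; row=im[int(round(c[1])),int(c[0])-25:int(c[0])+26].astype(int)
        print(n,z.__round__(3),c.round(1),(row[:,0]-row[:,2]).tolist())
E
```

```text
[-0.0536  0.5907 -0.0657]
large 0.063 [306.9 164.3] [-1, -1, -2, -3, -2, -2, 0, -1, -1, -1, -1, 0, 0, -1, -2, 4, 7, 9, 7, 7, 7, 8, 8, 9, 9, 8, 9, 9, 10, 10, 8, 7, 7, 6, 6, 6, 5, 6, -2, -2, -3, -3, -2, -3, -2, -3, -3, -3, -3, -3, -3]
large 0.079 [307.3 160.2] [-2, -2, -1, -2, -1, -2, -2, -1, -2, -2, -1, -2, -1, -1, 0, 7, 9, 8, 9, 8, 6, 6, 6, 7, 5, 5, 3, 3, 3, 2, 1, 1, 1, 1, 1, 1, 3, 1, -3, -2, -3, -2, -3, -3, -3, -3, -3, -4, -3, -3, -3]
medium 0.053 [342.1 196.6] [0, -1, 0, 0, 0, 0, -1, -1, -1, -1, -1, -1, 0, 0, -1, -1, 7, 7, 8, 7, 7, 7, 7, 8, 8, 9, 8, 9, 10, 10, 7, 7, 7, 6, 6, 4, 0, -1, 0, 0, 0, -1, 0, -1, -1, 0, -1, -1, 0, 0, -1]
medium 0.065 [342.7 193.4] [-1, 0, -1, -1, -1, -1, -1, -1, 0, 0, -1, -1, 0, 0, -1, -1, 0, 7, 7, 7, 7, 8, 9, 9, 8, 10, 9, 11, 7, 6, 6, 5, 4, 4, 3, 3, 3, 0, -1, -2, -1, -1, -1, -1, -1, -1, -1, -1, -3, -4, -3]
```

>>> jog_arm(increments=[255,0,0,-0.02,0,255,0,0,-0.05,0,255,0,0,-0.085,0,255,0,0,-0.12,0,255,-0.001,0.015,-0.15,0,255,-0.004,0.045,-0.17,0,255,-0.007,0.08,-0.17,0,255,-0.011,0.12,-0.17,0,255,-0.015,0.16,-0.17,0,255,-0.018,0.2,-0.17,0,255,-0.022,0.24,-0.17,0,255,-0.026,0.28,-0.17,0,255,-0.029,0.32,-0.17,0,255,-0.033,0.36,-0.17,0,255,-0.037,0.4,-0.17,0,255,-0.04,0.44,-0.17,0,255,-0.044,0.48,-0.17,0,255,-0.048,0.52,-0.17,0,255,-0.051,0.555,-0.17,0,255,-0.053,0.58,-0.17,0])

```text
t: 34.1
tcp_pos: [0.5032, 0.2872, 0.2527]
ee_rot: [0.464, -3.105, -0.0]
force: [0.1, 0.1, -1.1]
grip_width: 0.0242
grasp_force: 118.4
```

```bash
python3 - <<'E'
from h import *
s=state();print(s["tcp_pos"],s["force"],s["t"],go([.502,.294,.142]))
E
```

```text
[0.50317263 0.2871944  0.25273639] [ 0.1122561   0.0969026  -1.13856441] 34.1 [-0.0011  0.0068  0.1107]
```

>>> jog_arm(increments=[255,-0.001,0.008,0.03,0,255,-0.001,0.008,0.06,0,255,-0.001,0.008,0.09,0,255,-0.001,0.008,0.105,0,255,-0.001,0.008,0.11,0,255,-0.001,0.008,0.11,0,255,-0.001,0.008,0.11,0])

```text
t: 34.68
tcp_pos: [0.5039, 0.2925, 0.1447]
ee_rot: [-0.461, 3.106, 0.0]
force: [-0.2, -0.5, -1.5]
grip_width: 0.0243
grasp_force: 118.4
```

```bash
python3 - <<'E'
from h import *
s=state(); tcp=s["tcp_pos"];print(tcp,s["force"],s["t"])
k=calibration("scene"); im=capture("scene"); t=tcp[2]-.0812+.09
print(fit(k,blue(im),tcp[:2],.014,(t,t-.024)), go([.502,.294,.127]))
E
```

```text
[0.50385424 0.29247978 0.14468247] [-0.23482977 -0.53179044 -1.49970691] 34.6833
(array([0.5042, 0.2961]), 'area ratio', np.float64(0.61), 'px', array([381.4, 153.2])) [0.0017 0.0018 0.0183]
```

>>> jog_arm(increments=[255,0.001,0.0005,0.005,0,255,0.0015,0.001,0.01,0,255,0.0015,0.001,0.015,0,255,0.0015,0.001,0.018,0,255,0.0015,0.001,0.02,0,255,0.0015,0.001,0.022,0,255,0.0015,0.001,0.024,0,255,0.0015,0.001,0.025,0,255,0.0015,0.001,0.026,0,255,0.0015,0.001,0.027,0])

```text
t: 35.57
tcp_pos: [0.5022, 0.2934, 0.1175]
ee_rot: [-0.462, 3.106, 0.002]
force: [-0.3, 0.6, 2.8]
grip_width: 0.0244
grasp_force: 118.5
```

Well aligned, with lateral force near zero. I keep pushing slowly.

>>> jog_arm(increments=[255,0,0,0.001,0,255,0,0,0.002,0,255,0,0,0.003,0,255,0,0,0.004,0,255,0,0,0.005,0])

```text
t: 35.98
tcp_pos: [0.504, 0.2946, 0.1151]
ee_rot: [-0.462, 3.1, 0.005]
force: [1.4, 1.3, 8.9]
grip_width: 0.0244
grasp_force: 119.4
```

>>> jog_arm(increments=[255,0.001,0,0.001,0,255,0.001,0,0.002,0,255,0.001,0,0.003,0,255,0.001,0,0.004,0])

```text
t: 36.32
tcp_pos: [0.5041, 0.2944, 0.1129]
ee_rot: [-0.463, 3.097, 0.005]
force: [-0.7, -0.4, 18.0]
grip_width: 0.0241
grasp_force: 120.6
```

>>> jog_arm(increments=[255,0,0,0.001,0,255,0,0,0.002,0,255,0,0,0.003,0,255,0,0,0.003,0])

```text
t: 36.65
tcp_pos: [0.5006, 0.2925, 0.1041]
ee_rot: [0.461, -3.107, 0.001]
force: [2.0, 2.2, -2.0]
grip_width: 0.0241
grasp_force: 118.8
```

```bash
python3 - <<'E'
from h import *
s=state(); print(s["tcp_pos"],s["force"],s["moment"],s["ee_rot"])
E
```

```text
[0.50060893 0.29248053 0.10414612] [ 2.01598585  2.20901492 -1.96047978] [ 0.5459311  -1.04071561  0.01685954] [ 4.61179175e-01 -3.10710803e+00  5.65915368e-04]
```

>>> jog_arm(increments=[255,-0.0015,0.001,0.002,0,255,-0.0015,0.001,0.004,0,255,-0.0015,0.001,0.006,0,255,-0.0015,0.001,0.007,0,255,-0.0015,0.001,0.008,0,255,-0.0015,0.001,0.009,0,255,-0.0015,0.001,0.009,0])

```text
t: 37.23
tcp_pos: [0.5025, 0.2941, 0.0971]
ee_rot: [-0.462, 3.105, 0.0]
force: [3.1, -1.2, 6.1]
grip_width: 0.0243
grasp_force: 119.3
```

Seated at the expected .0972. A last push, then release and retreat to the front centre.

>>> jog_arm(increments=[255,0,0,0.001,0,255,0,0,0.002,0,255,0,0,0.002,0])

```text
t: 37.48
tcp_pos: [0.5029, 0.2942, 0.0971]
ee_rot: [-0.462, 3.103, 0.001]
force: [-1.5, -0.6, 16.5]
grip_width: 0.0243
grasp_force: 120.5
```

>>> jog_arm(increments=[255,0,0,-0.003,0,100,0,0,-0.003,0,0,0,0,-0.003,0,0,0,0,-0.003,0,0,0,0,-0.003,0,0,0,0,-0.003,0,0,0,0,-0.02,0,0,0,0,-0.05,0,0,0,0,-0.08,0,0,0,0,-0.12,0,0,0,0,-0.16,0,0,0.03,0,-0.2,0,0,0.07,0,-0.22,0,0,0.1,0,-0.22,0,0,0.1,0,-0.22,0,0,0.1,0,-0.22,0])

```text
t: 38.82
tcp_pos: [0.4048, 0.2646, 0.3152]
ee_rot: [-0.463, 3.105, 0.003]
force: [0.1, 0.0, -0.1]
grip_width: 0.0855
grasp_force: 0.0
```

```bash
cat > chk.py <<'E'
from h import *
s=state(); print(s["t"],s["tcp_pos"],s["force"])
SEAT={"large":((.4896,.0975),.032,.079,.125,.021),"medium":((.599,.202),.026,.061,.107,.018),"small":((.502,.2945),.02,.044,.09,.014)}
for c in("scene","side","wrist"):
    k=calibration(c); im=capture(c); cv2.imwrite(f"pics/{c}F.png",im[:,:,::-1]); i=im.astype(int)
    warm=((i[...,0]-i[...,2]>3)&(i.min(2)>90)).astype(np.uint8)
    for n,(g,r,H,T,rc) in SEAT.items():
        f=fit(k,blue(im),g,rc,(.016+T,.016+T-.024)); b=fit(k,cv2.medianBlur(warm,3),g,r,(.016+.03,.016+H+.008))
        print(c,n,"cap",f,"body",b)
E
python3 chk.py
```

```text
38.8167 [0.40483582 0.26455358 0.31523384] [ 0.05022129  0.00260641 -0.06493263]
scene large cap (array([0.4894, 0.0982]), 'area ratio', np.float64(0.92), 'px', array([309. , 146.8])) body (array([0.5221, 0.0948]), 'area ratio', np.float64(0.9), 'px', array([305.6, 168.6]))
scene medium cap (array([0.6029, 0.2038]), 'area ratio', np.float64(0.84), 'px', array([345.9, 182.5])) body (array([0.6232, 0.1982]), 'area ratio', np.float64(0.93), 'px', array([341.4, 199.7]))
scene small cap (array([0.5027, 0.2965]), 'area ratio', np.float64(0.93), 'px', array([378.2, 165.9])) body (array([0.5227, 0.2916]), 'area ratio', np.float64(1.13), 'px', array([374.3, 180.1]))
side large cap (array([0.4901, 0.0963]), 'area ratio', np.float64(0.67), 'px', array([207.7, 134.2])) body (array([0.4891, 0.0656]), 'area ratio', np.float64(1.04), 'px', array([211.2, 158.5]))
side medium cap (array([0.6035, 0.2066]), 'area ratio', np.float64(0.94), 'px', array([242., 113.])) body (array([0.5942, 0.1713]), 'area ratio', np.float64(1.16), 'px', array([242.2, 133.9]))
side small cap (array([0.503 , 0.2972]), 'area ratio', np.float64(1.0), 'px', array([202.3, 107.9])) body (array([0.5016, 0.2879]), 'area ratio', np.float64(0.85), 'px', array([203.6, 120.5]))
wrist large cap (array([0.4919, 0.0966]), 'area ratio', np.float64(0.95), 'px', array([104.6, 202.5])) body (array([0.4704, 0.1107]), 'area ratio', np.float64(0.51), 'px', array([136.3, 179.6]))
wrist medium cap (array([0.6045, 0.2068]), 'area ratio', np.float64(0.74), 'px', array([178.4, 292.4])) body (array([0.5805, 0.2092]), 'area ratio', np.float64(0.73), 'px', array([191.3, 262.2]))
wrist small cap (array([0.5032, 0.2964]), 'area ratio', np.float64(0.89), 'px', array([259.9, 241.5])) body (array([0.4902, 0.2917]), 'area ratio', np.float64(0.77), 'px', array([259.3, 222.3]))
```

```bash
cat > tilt.py <<'E'
from h import *
def tilt(c,tag="F"):
    k=calibration(c); im=cv2.imread(f"pics/{c}{tag}.png")[:,:,::-1].copy(); i=im.astype(int)
    warm=(i[...,0]-i[...,2]>3)&(i.min(2)>90)
    for n,g,r,H,T,rc in(("large",(.4896,.0975),.032,.079,.125,.021),("medium",(.601,.204),.026,.061,.107,.018),("small",(.5025,.2955),.02,.044,.09,.014)):
        out=[]
        for z in (.05,.06,.07,.016+H): 
            p=proj(k,[[*g,z]])[0]; w=int(1.3*r*600/1.0); row=warm[int(round(p[1]))]; c0=int(p[0])
            a=b=c0
            while row[a-1] and c0-a<40: a-=1
            while row[b+1] and b-c0<40: b+=1
            out.append((round((a+b)/2-p[0],1),b-a+1))
        cap=fit(k,blue(im),g,rc,(.016+T,.016+T-.024))
        out.append(round(cap[-1][0]-hull_c(k,g,rc,(.016+T,.016+T-.024))[0][0],1))
        print(c,n,"mid offset px (width) low..high, cap:",out)
if __name__=="__main__":
    for c in("side","scene"): tilt(c)
E
python3 tilt.py
```

```text
side large mid offset px (width) low..high, cap: [(np.float64(0.8), 23), (np.float64(1.1), 23), (np.float64(0.9), 24), (np.float64(1.8), 22), np.float64(0.3)]
side medium mid offset px (width) low..high, cap: [(np.float64(-0.2), 17), (np.float64(0.4), 18), (np.float64(0.1), 17), (np.float64(0.2), 17), np.float64(0.6)]
side small mid offset px (width) low..high, cap: [(np.float64(0.2), 15), (np.float64(0.1), 14), (np.float64(-0.1), 1), (np.float64(0.1), 14), np.float64(0.0)]
scene large mid offset px (width) low..high, cap: [(np.float64(0.0), 22), (np.float64(-0.3), 22), (np.float64(0.5), 22), (np.float64(-3.2), 16), np.float64(0.3)]
scene medium mid offset px (width) low..high, cap: [(np.float64(-0.7), 19), (np.float64(-0.7), 20), (np.float64(-1.8), 17), (np.float64(-5.1), 11), np.float64(-0.0)]
scene small mid offset px (width) low..high, cap: [(np.float64(0.2), 15), (np.float64(-0.5), 13), (np.float64(-0.2), 1), (np.float64(-0.5), 13), np.float64(0.4)]
```

All three stand in their clamps. The medium's cap may lean by up to 2°. A gentle press on its cap with closed fingertips will settle it.

>>> jog_arm(increments=[255,-0.03,-0.02,0.02,0,255,-0.065,-0.043,0.05,0,255,-0.1,-0.066,0.08,0,255,-0.135,-0.09,0.1,0,255,-0.16,-0.106,0.12,0,255,-0.171,-0.113,0.13,0,255,-0.172,-0.114,0.14,0,255,-0.172,-0.114,0.15,0,255,-0.172,-0.114,0.155,0,255,-0.172,-0.114,0.155,0,255,-0.172,-0.114,0.155,0], grip_force=20)

```text
t: 39.88
tcp_pos: [0.6035, 0.2063, 0.1596]
ee_rot: [-0.463, 3.106, 0.0]
force: [0.2, -0.4, 0.4]
grip_width: -0.0001
grasp_force: 0.0
```

>>> jog_arm(increments=[255,0,0,0.004,0,255,0,0,0.008,0,255,0,0,0.012,0,255,0,0,0.016,0,255,0,0,0.02,0,255,0,0,0.022,0,255,0,0,0.023,0])

```text
t: 40.47
tcp_pos: [0.6035, 0.2057, 0.1352]
ee_rot: [0.461, -3.107, 0.001]
force: [-0.2, 0.1, 2.2]
grip_width: 0.0
grasp_force: 1.0
```

>>> jog_arm(increments=[255,0,0,0.001,0,255,0,0,0.002,0,255,0,0,0.003,0,255,0,0,0.004,0])

```text
t: 40.8
tcp_pos: [0.6051, 0.2058, 0.1351]
ee_rot: [-0.462, 3.103, -0.0]
force: [-3.5, -0.5, 16.2]
grip_width: 0.0001
grasp_force: 7.9
```

The cap is rigid at the expected height, so the bottle is fully down. I retreat and check.

>>> jog_arm(increments=[255,0.001,0,0,0,255,0.002,0,-0.002,0,255,0.002,0,-0.01,0,255,0.002,0,-0.04,0,255,0.002,0,-0.08,0,255,0.002,0,-0.12,0,200,0.03,0,-0.16,0,100,0.07,0,-0.19,0,0,0.11,0,-0.2,0,0,0.15,0,-0.2,0,0,0.19,0,-0.2,0,0,0.2,0,-0.2,0,0,0.2,0,-0.2,0,0,0.2,0,-0.2,0])

```text
t: 41.97
tcp_pos: [0.4117, 0.1475, 0.333]
ee_rot: [-0.462, 3.105, 0.002]
force: [0.5, 0.3, -0.8]
grip_width: 0.0853
grasp_force: 0.0
```

```bash
python3 chk.py | sed 's/body.*//'; python3 tilt.py | grep medium; python3 - <<'E'
from h import *
for n in("square_bottle","flask"): print(n,[np.round(d["location"],3) for d in find_in(n,"scene")[:1]])
E
```

```text
41.9667 [0.411747   0.14747523 0.33299222] [ 0.54694134  0.27585474 -0.7556688 ]
scene large cap (array([0.4895, 0.0983]), 'area ratio', np.float64(0.92), 'px', array([309. , 146.8])) 
scene medium cap (array([0.6012, 0.2026]), 'area ratio', np.float64(0.84), 'px', array([345.4, 182. ])) 
scene small cap (array([0.5027, 0.2965]), 'area ratio', np.float64(0.93), 'px', array([378.2, 165.9])) 
side large cap (array([0.49  , 0.0964]), 'area ratio', np.float64(0.67), 'px', array([207.6, 134.2])) 
side medium cap (array([0.6009, 0.204 ]), 'area ratio', np.float64(0.94), 'px', array([241.3, 113.6])) 
side small cap (array([0.503 , 0.2972]), 'area ratio', np.float64(1.0), 'px', array([202.3, 107.9])) 
wrist large cap (array([0.4917, 0.0978]), 'area ratio', np.float64(0.92), 'px', array([203.9, 218.4])) 
wrist medium cap (array([0.6014, 0.2019]), 'area ratio', np.float64(0.94), 'px', array([256.5, 297.9])) 
wrist small cap (array([0.5031, 0.2932]), 'area ratio', np.float64(0.67), 'px', array([334., 252.])) 
side medium mid offset px (width) low..high, cap: [(np.float64(-0.2), 17), (np.float64(-0.6), 18), (np.float64(-0.4), 18), (np.float64(-0.3), 16), np.float64(-0.1)]
scene medium mid offset px (width) low..high, cap: [(np.float64(-0.7), 19), (np.float64(-0.7), 20), (np.float64(-1.8), 17), (np.float64(-3.6), 14), np.float64(-0.5)]
square_bottle [array([ 0.522, -0.283,  0.065])]
flask [array([ 0.501, -0.092,  0.048])]
```

The medium has levelled. The large bottle gets the same quick press as insurance.

>>> jog_arm(increments=[255,-0.02,-0.023,0.03,0,255,-0.04,-0.047,0.065,0,255,-0.058,-0.068,0.1,0,255,-0.061,-0.071,0.13,0,255,-0.061,-0.071,0.15,0,255,-0.061,-0.071,0.16,0,255,-0.061,-0.071,0.165,0,255,-0.061,-0.071,0.17,0,255,-0.061,-0.071,0.174,0,255,-0.061,-0.071,0.177,0,255,-0.061,-0.071,0.178,0])

```text
t: 43.13
tcp_pos: [0.4917, 0.0979, 0.1544]
ee_rot: [-0.462, 3.106, 0.001]
force: [-0.8, -0.2, -0.5]
grip_width: -0.0001
grasp_force: 0.0
```

>>> jog_arm(increments=[255,0,0,0.001,0,255,0,0,0.002,0,255,0,0,0.003,0,255,0,0,0.004,0])

```text
t: 43.47
tcp_pos: [0.4934, 0.0975, 0.1521]
ee_rot: [-0.462, 3.102, -0.001]
force: [0.1, -2.1, 13.9]
grip_width: 0.0
grasp_force: 6.5
```

>>> jog_arm(increments=[255,0,0,0,0,255,0,0,-0.004,0,255,0,0,-0.03,0,255,0,0,-0.07,0,255,0,0,-0.11,0,200,0.02,0,-0.15,0,100,0.05,0,-0.17,0,0,0.08,0,-0.18,0,0,0.1,0,-0.18,0,0,0.1,0,-0.18,0,0,0.1,0,-0.18,0])

```text
t: 44.38
tcp_pos: [0.3949, 0.0683, 0.3305]
ee_rot: [-0.462, 3.106, 0.002]
force: [-0.6, 0.2, 0.2]
grip_width: 0.0722
grasp_force: 0.0
```

```bash
python3 chk.py | sed 's/body.*//' | grep -v wrist; python3 -c "
from station import close_job; print(close_job())"
```

```text
44.3833 [0.39485336 0.06831587 0.33049027] [-0.62119482  0.24024845  0.19916987]
scene large cap (array([0.4924, 0.0978]), 'area ratio', np.float64(0.93), 'px', array([308.8, 147.5])) 
scene medium cap (array([0.6012, 0.2026]), 'area ratio', np.float64(0.84), 'px', array([345.4, 182. ])) 
scene small cap (array([0.5027, 0.2965]), 'area ratio', np.float64(0.93), 'px', array([378.2, 165.9])) 
side large cap (array([0.4916, 0.0934]), 'area ratio', np.float64(0.68), 'px', array([208.5, 134.7])) 
side medium cap (array([0.6009, 0.204 ]), 'area ratio', np.float64(0.94), 'px', array([241.3, 113.6])) 
side small cap (array([0.5029, 0.297 ]), 'area ratio', np.float64(1.0), 'px', array([202.3, 107.9])) 
the job is handed in; nothing more can be done
None
```

The job is handed in after about 45 s on the robot's clock: the large, medium and small bottles stand upright in their own clamps, loaded in that order, after the large bottle's first push jammed at about 48 N and was redone; the square bottle and flask were left alone.

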